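Fit a tube-clip post into a spring-plunger post holder

TASK

Take the orange dust plug out of the mouth of the post holder and leave it in the clear tray. Then pull the tube-clip post out of its grey parking block and slide it down the holder, past the side spring plunger, gently until it stands fully home on the depth stop inside, with its clip pointing out along the white line on the holder's foot plate, away from the robot and with the brass plunger on its right. Let go of it there, and do not ram the stop or disturb the other things.

Things in the scene. Friction and masses are not known exactly. Their poses are not given: they have to be found in the camera images.
- holder: Post holder, fixed to the worktop: dark steel foot plate 90 (x) x 76 (y) x 10 mm with an upright aluminium column 34 mm in diameter and a flared lip 40 mm in diameter, 90 mm above the worktop. The vertical bore is 18 mm wide, flaring to 24 mm in its top 5 mm. Origin: centre of the plate's underside, on the bore's axis; z up; +x is the way of the white line on the plate.
- mouth (a point): Centre of the bore's mouth, level with the lip; axes as the holder's. Deep in the bore is a stiffly sprung domed depth stop (20 N per mm), set at another height every time and out of sight: its top is 42 to 70 mm below the lip. Only feel (a sharp rise over the plunger's drag) tells when the post stands on it; 5 to 10 N on it is plenty, 30 N is too much.
- ball (a point): Tip of the sprung ball plunger at rest, 22 mm below the lip, on the bore's -y side (brass barrel outside); it sticks about 3 mm into the post's path. A post's bevelled foot pushes it back: riding over it takes up to about 10 N downward; it then presses sideways on the post, drags by 4 to 9 N while it slides, and holds it when let go.
- plug: Orange dust plug, loose in the holder's mouth: flange 31 mm in diameter and 4 mm thick lying on the lip, a stem 15 mm in diameter reaching 12 mm down, and a round grip knob 20 mm in diameter reaching from 4 to 28 mm above the origin. Origin: centre of the flange's underside; z along the knob. About 20 g.
- clear_tray: Clear open tray, 170 x 170 mm, walls 37 mm high and 2 mm thick, floor 2 mm. Origin: centre of its underside; z up.
- park: Grey parking block, fixed, 64 x 64 x 46 mm high, with an upright blind hole 17.6 mm wide and 40 mm deep in the middle of its top, in which the post stands. Origin: centre of its underside; its +x is the way the clip points at the start.
- post: Steel post 16 mm in diameter with a foot bevelled over its last 4 mm to 10 mm diameter; on top, from 110 to 136 mm above the foot, a black grip block 24 (x) x 20 (y) mm, and from its +x side at 119 mm height a stubby arm with an open C-shaped tube clip 36 mm across. About 0.12 kg. Origin: centre of the foot's end face; z up along the post; +x towards the clip.
- grip (a point): Centre of the post's grip block, 123 mm above the foot; grasp it across its two faces at +y and -y, 20 mm apart. Axes as the post's.
- clip (a point): Centre of the tube clip, 44 mm from the post's axis in its +x, 119 mm above the foot.
- yellow_tub: Bystander: yellow round tub, 70 mm in diameter, 71 mm high. Origin: centre of its underside.
- filter_box: Bystander: small white and green carton, 50 x 70 x 45 mm high. Origin: centre of its underside.

How it is judged:
By the outcome, as a careful person would: the job done as asked, in the order asked, and still so for the second after the job is handed in, with the robot touching nothing.
It also fails if it takes over 56 s, if anything falls off the work surface, if the arm or the gripper's body presses on something with over 40 N, if the wrist force passes 120 N, or if a joint passes its speed limit or range.

ROBOT

A 6-joint arm with a two-finger parallel gripper is mounted at the origin on a cart in front of the work surface, level with it; the furniture and walls round the work are solid. World frame = base frame: x ahead of the robot, y to its left, z up, the work surface at z = 0. Lengths are in m, angles in rad, forces in N, time in s.
With the tool pointing down it reaches from about 0.3 to 0.875 m from the base axis. Payload 6.4 kg.
Tool frame: the origin (TCP) lies at the very end of the fingers, on their centre line; the grasp point (between the pads) lies 19 mm behind it (ctrl.hold_point_z is the distance from the TCP to the grasp point, in m); y points along the fingers, x is the direction in which the jaws open and shut, and the axes are right-handed (so a half turn about y gives the same grasp; the last joint's range is limited). The gripper opens to 85 mm and grips with 20 to 120 N. Pads are 22 mm wide; open, the fingers measure 114 mm over their backs; the gripper's body (76 mm by 85 mm) begins 54 mm behind the grasp point. The pads swing forward as they close: fully open they stand 13 mm farther back than shut.
Start: joints at [-1.379, 0.181, 1.607, -0, 1.354, -0.206], TCP at [0.223, -0.53, 0.231] pointing down, gripper open.
Joint ranges: [-2.99, 2.99], [-0.89, 2.07], [0.3, 2.58], [-1.14, 4.28], [0, 2.63], [-3.12, 3.12]. Speed limits (rad/s): [2.57, 2.57, 3.01, 3.14, 3.14, 3.14].

INTERFACE

Orientations are given as a unit quaternion [w, x, y, z].
In Python, from bench import ctrl, imaging gives the robot as it stands.
- The arm moves only by the shell command python3 -m jog 'ROWS'. ROWS is JSON, a list of rows, each a list of 3 entries, a list of its own where there are three numbers: the shift along the tool's x, y, z in cm, then the turn, a rotation vector about the tool's x, y, z in rad, then the finger opening in cm, from 0 to 8.54. A call has 1 to 12 rows; each row shifts and turns the pose as measured when the row begins, along the tool's axes as they then stand; what a row does not reach is not made up. A row lasts 1/12 s, in which the tool goes at most 41.7 mm and 7.16 degrees, less where a joint would pass 70% of its speed; a pose out of reach is approached as far as the arm can. A call is refused whole if a number of a shift passes 4.17 or a number of a turn 0.125, either way. A call with a gripper value outside its range is refused whole. The fingers move at their own pace and stop on an object; the grip force is fixed at half the most. Time passes only in rows, so rows that do not move let the fingers close. It gives the time, the measured TCP pose, the force and the opening at its end, in the units of the state.
- ctrl.get_obs(): the state, without advancing time (a new reading comes with each control period).
- imaging.camera(name): name is "side" or "top"; returns a dict with "frame" (480x640x3 uint8, red, green, blue), "depth" (480x640 float32, m along the optical axis (not along the pixel's ray), 0 where there is no reading), "K" (3x3 intrinsics, pixels), "k1" (the pictures are not rectified: a ray, as slopes to the right and down, at radius r is drawn at 1 + k1 r^2 times it, then the intrinsics apply), "R" (3x3) and "t" (3): a world point X has camera coordinates R X + t. Camera axes: x right, y down, z forward; pixel columns grow to the right and rows downward; lengths in m; the calibration is good to about 2 mm. A picture is of the moment at which its call begins.
- ctrl.hand_in(): hands the job in, once; it reports no verdict.
The state is a dict: "time_s": time; "q": joint angles; "dq": joint speeds; "joint_efforts": joint torques, N m; "eef_pos": TCP position; "eef_rot": TCP orientation; "wrist_force": force on the tool from outside, world axes, zero at the start; "torque": the same for the moment, N m; "opening": opening from 0.0 (shut) to 1.0 (fully open).
Only numpy, scipy, OpenCV 4.12 (cv2) and the standard library are available. Lean on these libraries where they do the work, as an engineer would, in place of code of your own. Each camera call takes 0.05 s, during which the arm holds its last target. There are 200 camera calls.

## Working session

There is one attempt and no reset: what is moved stays moved. The work goes in short steps, Python scripts to look and compute and a shell command to move; the robot and the scene stay as the last step left them, time stands still between calls to the robot, and variables do not carry over. Pictures are saved under pics/ and viewed, about 8 in all and at most 12, crops included, and the job is handed in when it is done.

```bash
ls; mkdir -p pics
cat > h.py <<'E'
import numpy as np, cv2
from bench import ctrl, imaging
def ray(c,u,v):
    K=c["K"];d=np.array([(u-K[0,2])/K[0,0],(v-K[1,2])/K[1,1]]);s=d.copy()
    for _ in range(20): s=d/(1+c["k1"]*(s@s))
    R=np.array(c["R"]);return -R.T@np.array(c["t"]),R.T@np.array([s[0],s[1],1.])
def onz(c,u,v,z):
    o,d=ray(c,u,v);return o+d*(z-o[2])/d[2]
def dep(c,u,v):
    o,d=ray(c,u,v);return o+d*c["depth"][int(v),int(u)]
def cloud(c):
    K=c["K"];h,w=c["depth"].shape
    U,V=np.meshgrid(np.arange(w),np.arange(h));d=np.stack([(U-K[0,2])/K[0,0],(V-K[1,2])/K[1,1]],-1);s=d.copy()
    for _ in range(15): s=d/(1+c["k1"]*(s**2).sum(-1,keepdims=True))
    P=np.concatenate([s,np.ones((h,w,1))],-1)*c["depth"][...,None]
    R=np.array(c["R"]);X=(P-np.array(c["t"]))@R
    X[c["depth"]==0]=np.nan;return X
E
python3 - <<'E'
from h import *
for n in("top","side"):
    c=imaging.camera(n);cv2.imwrite(f"pics/{n}0.png",c["frame"][...,::-1]);np.savez(f"pics/{n}0.npz",**c)
    print(n,c["K"].tolist(),c["k1"],ray(c,320,240))
print(ctrl.get_obs(),ctrl.hold_point_z)
E
```

```text
pics
top [[582.7344382990985, 0.0, 315.49424071641954], [0.0, 582.7344382990985, 242.36616495781112], [0.0, 0.0, 1.0]] -0.19509411233356067 (array([0.28068436, 0.02536283, 1.44842411]), array([ 0.18371248,  0.00188493, -0.98301701]))
side [[604.222629948988, 0.0, 323.32822162219423], [0.0, 604.222629948988, 241.06304636297173], [0.0, 0.0, 1.0]] -0.014933421291906454 (array([0.18639825, 1.05285761, 0.77825069]), array([ 0.27715309, -0.81010553, -0.51667072]))
{'time_s': 0.1, 'q': array([-1.37928142e+00,  1.81497138e-01,  1.60790197e+00, -2.51705114e-05,
        1.35380501e+00, -2.06333052e-01]), 'dq': array([ 0.00129593, -0.00029391, -0.00144351,  0.00019531,  0.00128107,
        0.00055343]), 'joint_efforts': array([ 7.24385682e-04, -4.45876408e+01, -3.52235985e+01, -1.85338490e-04,
        4.17193995e-03, -1.34900662e-05]), 'eef_pos': array([ 0.22266951, -0.52959406,  0.23046008]), 'eef_rot': array([ 0.58934782, -0.58854835,  0.3917369 , -0.39092478]), 'wrist_force': array([ 0.33051273, -0.18458767, -0.3367661 ]), 'torque': array([ 0.00021467, -0.00303057, -0.00242261]), 'opening': 0.998950076773307} 0.0187
```

View pics/top0.png

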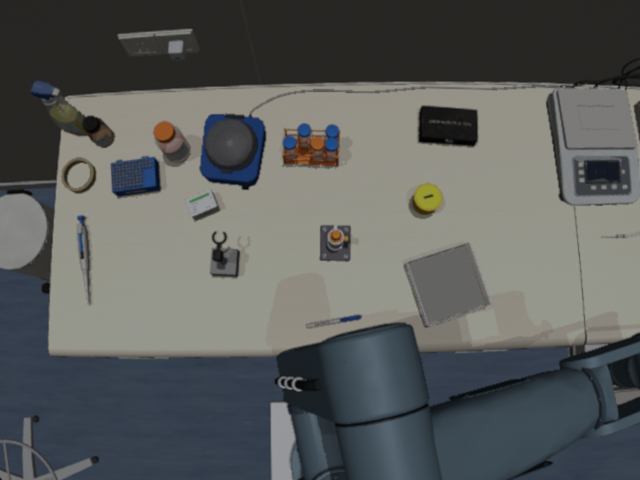

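View pics/side0.png

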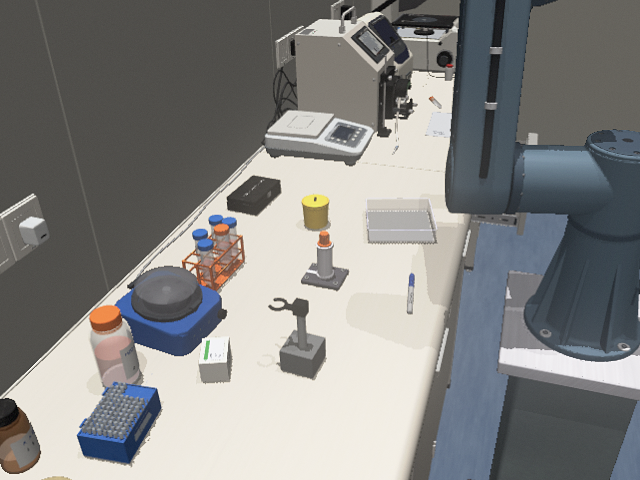

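The top view shows the holder at (336,243) with the plug, and the post in its park block at (225,262) with the clip at (220,238). The tray is at (447,283), the tub at (428,198), and the carton at (203,204). I'll measure these next.

```bash
cat > m.py <<'E'
from h import *
t=dict(np.load("pics/top0.npz"));s=dict(np.load("pics/side0.npz"))
for n,c in(("top",t),("side",s)):
    X=cloud(c);hsv=cv2.cvtColor(c["frame"],cv2.COLOR_RGB2HSV)
    def rep(nm,m,box):
        b=np.zeros(m.shape,bool);b[box[1]:box[3],box[0]:box[2]]=1;m=m&b
        v,u=np.nonzero(m);P=X[m];P=P[~np.isnan(P[:,0])]
        print(n,nm,m.sum(),"px",u.mean().round(1),v.mean().round(1),"med",np.median(P,0).round(4),"min",np.percentile(P,3,0).round(4),"max",np.percentile(P,97,0).round(4))
    H,S,V=hsv[...,0],hsv[...,1],hsv[...,2]
    if n=="top":
        bh=(310,215,365,270);bp=(200,225,250,285);bt=(395,235,500,330)
    else: bh=(295,225,355,295);bp=(260,290,335,380);bt=(355,190,445,250)
    rep("orange",(H<18)&(S>150)&(V>120),bh)
    for lo,hi,nm in((.005,.02,"plate"),(.08,.093,"lip"),(.11,.125,"knobtop")): rep(nm,(X[...,2]>lo)&(X[...,2]<hi),bh)
    for lo,hi,nm in((.04,.052,"parktop"),(.1,.15,"post")): 
        try: rep(nm,(X[...,2]>lo)&(X[...,2]<hi),bp)
        except Exception as e: print(nm,e)
    rep("tray",(X[...,2]>.025)&(X[...,2]<.045),bt)
    x0,y0,x1,y1=(195,180,375,290) if n=="top" else(240,220,370,385)
    cv2.imwrite(f"pics/{n}c.png",cv2.resize(c["frame"][y0:y1,x0:x1,::-1],None,fx=4.4 if n=="top" else 3.6,fy=4.4 if n=="top" else 3.6,interpolation=cv2.INTER_CUBIC))
    # plates as min-area rects
    for nm,m,b in(("plate",(X[...,2]>.005)&(X[...,2]<.016),bh),("ptop",(X[...,2]>.04)&(X[...,2]<.052),bp)):
        bb=np.zeros(m.shape,bool);bb[b[1]:b[3],b[0]:b[2]]=1
        P=(X[m&bb][:,:2]*1000).astype(np.float32)
        if len(P)>5: print(n,nm,cv2.minAreaRect(P))
E
python3 m.py
```

```text
top orange 63 px 335.4 235.1 med [ 0.5415 -0.0076  0.118 ] min [ 0.5306 -0.0193  0.0918] max [0.5502 0.0039 0.1233]
top plate 876 px 334.4 243.8 med [ 0.5316 -0.0035  0.0102] min [ 0.4927 -0.0657  0.0052] max [0.5992 0.0367 0.0176]
top lip 78 px 335.8 237.1 med [ 0.5404 -0.0097  0.0901] min [ 0.525  -0.0406  0.0819] max [0.5594 0.0088 0.0929]
top knobtop 60 px 335.7 234.6 med [ 0.5414 -0.0094  0.1186] min [ 0.533  -0.0167  0.1111] max [ 5.503e-01 -4.000e-04  1.233e-01]
top parktop 510 px 224.7 262.6 med [0.4889 0.2594 0.0467] min [0.4648 0.2365 0.0412] max [0.5258 0.2965 0.0512]
top post 212 px 217.7 248.0 med [0.5076 0.2643 0.132 ] min [0.4844 0.2492 0.1231] max [0.5509 0.2768 0.1461]
top tray 543 px 453.6 279.7 med [ 0.4446 -0.317   0.0358] min [ 0.3335 -0.3832  0.0261] max [ 0.5281 -0.1875  0.0425]
top plate ((544.66015625, -15.080657958984375), (137.02008056640625, 138.59693908691406), 88.84452819824219)
top ptop ((495.8126525878906, 266.6734313964844), (64.20267486572266, 65.56412506103516), 85.0196304321289)
side orange 48 px 323.8 238.9 med [ 0.5404 -0.006   0.0982] min [ 0.52
[... 255 characters left out ...]
  0.0088 0.0926]
side knobtop 68 px 323.7 235.1 med [ 0.5405 -0.0042  0.1183] min [ 0.5311 -0.018   0.1108] max [0.5508 0.0021 0.1217]
side parktop 824 px 302.4 346.9 med [0.4894 0.2737 0.047 ] min [0.4631 0.2354 0.0412] max [0.5263 0.2979 0.0499]
side post 493 px 293.9 308.4 med [0.4994 0.2715 0.129 ] min [0.4839 0.2492 0.1041] max [0.5482 0.2779 0.1447]
side tray 810 px 402.2 216.7 med [ 0.4203 -0.2769  0.0334] min [ 0.3334 -0.3839  0.0255] max [ 0.5203 -0.1859  0.0408]
side plate ((566.9829711914062, -93.76113891601562), (142.79568481445312, 299.9549865722656), 20.111194610595703)
side ptop ((495.2724914550781, 264.5648498535156), (69.21919250488281, 65.94571685791016), 85.73595428466797)
```

View pics/topc.png

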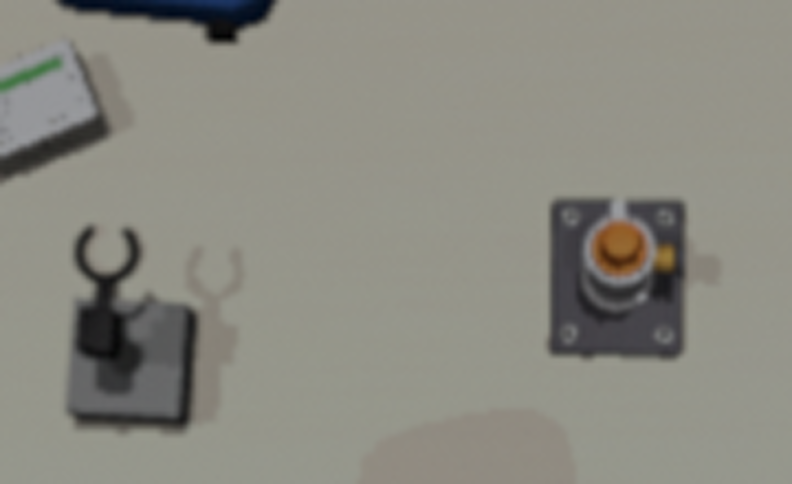

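The crop shows the holder's plate nearly aligned with the world axes, the white line towards +x and the brass on −y. The post's clip points to about +x, and I'll compute its yaw by casting rays.

```bash
cat > go.py <<'E'
import sys
from h import *
from scipy.spatial.transform import Rotation as Ro
# usage: go.py x y z yaw  (yaw: angle of tool x from world +y, deg; tool pointing down). prints delta in tool axes
def st():
    o=ctrl.get_obs();q=np.array(o["eef_rot"]);return o,Ro.from_quat(q[[1,2,3,0]])
o,R=st()
print("t",o["time_s"],"pos",o["eef_pos"].round(4),"F",np.round(o["wrist_force"],1),"op",round(o["opening"],3),"q",np.round(o["q"],2))
print("tool axes\n",R.as_matrix().round(3))
if len(sys.argv)>4:
    x,y,z,yaw=map(float,sys.argv[1:5]);a=np.radians(yaw)
    best=None
    for s in(1,-1):
        X=s*np.array([-np.sin(a),np.cos(a),0]);Z=np.array([0,0,-1.]);D=np.stack([X,np.cross(Z,X),Z],1)
        r=(R.inv()*Ro.from_matrix(D)).as_rotvec()
        if best is None or np.linalg.norm(r)<np.linalg.norm(best[1]):best=(D,r)
    D,r=best;d=np.array([x,y,z])-o["eef_pos"]
    print("rotvec(tool)",r.round(4),"shift now-axes cm",(R.inv().apply(d)*100).round(2),"shift goal-axes cm",(D.T@d*100).round(2))
E
python3 - <<'E'
from h import *
t=dict(np.load("pics/top0.npz"));s=dict(np.load("pics/side0.npz"))
f=lambda u,v,z:onz(t,195+u/4.4-.4,180+v/4.4-.4,z)[:2].round(4)
C=[f(553,201,.01),f(684,203,.01),f(682,355,.01),f(551,355,.01)];print("plate",C,np.mean(C,0))
e1=C[0]-C[3]+C[1]-C[2];print("yaw plate",np.degrees(np.arctan2(e1[1],e1[0])))
C=[f(76,298,.046),f(193,307,.046),f(186,416,.046),f(70,410,.046)];print("park",C,np.mean(C,0))
e1=C[0]-C[3]+C[1]-C[2];print("yaw",np.degrees(np.arctan2(e1[1],e1[0])))
print("plugtop",f(621,239,.118))
# grip block top / clip from cloud of both cams
P=np.concatenate([cloud(c)[b[1]:b[3],b[0]:b[2]].reshape(-1,3) for c,b in((t,(200,225,250,285)),(s,(260,290,335,380)))])
P=P[(P[:,2]>.115)&(P[:,2]<.15)]
b=P[(P[:,0]<.514)];print("block",np.percentile(b,[3,50,97],0).round(4),len(b))
T=b[b[:,2]>.138];print("blocktop",T.mean(0),cv2.minAreaRect((T[:,:2]*1000).astype(np.float32)))
r=P[P[:,0]>.517];(cx,cy),rad=cv2.minEnclosingCircle((r[:,:2]*1000).astype(np.float32));print("clip",cx,cy,rad)
hs=cv2.cvtColor(t["frame"],cv2.COLOR_RGB2HSV)
print("ring by px",f(108,252,.130),"blocktop px",f(100,328,.142))
E
python3 go.py 0.5413 -0.0085 0.2 0
```

```text
plate [array([0.5873, 0.0265]), array([ 0.5843, -0.0485]), array([ 0.4963, -0.0446]), array([0.498 , 0.0297])] [ 0.541475 -0.009225]
yaw plate -2.29319116613949
park [array([0.5309, 0.2948]), array([0.5242, 0.2286]), array([0.4631, 0.2325]), array([0.4677, 0.2976])] [0.496475 0.263375]
yaw -3.0853627645320088
plugtop [ 0.5428 -0.009 ]
block [[0.4838 0.2566 0.1206]
 [0.4943 0.2707 0.1386]
 [0.5114 0.2768 0.1458]] 395
blocktop [0.49507717 0.26715649 0.14250741] ((495.4656066894531, 266.360595703125), (25.29051971435547, 22.216814041137695), 0.6622464060783386)
clip 537.1395874023438 264.39306640625 20.503021240234375
ring by px [0.5401 0.2618] blocktop px [0.4976 0.2635]
t 0.1 pos [ 0.2227 -0.5296  0.2305] F [ 0.3 -0.2 -0.3] op 0.999 q [-1.38  0.18  1.61 -0.    1.35 -0.21]
tool axes
 [[ 0.387 -0.     0.922]
 [-0.922  0.002  0.387]
 [-0.002 -1.     0.   ]]
rotvec(tool) [-1.5482  0.3134  0.3108] shift now-axes cm [-35.69   3.12  49.56] shift goal-axes cm [-52.11 -31.86   3.05]
```

```bash
sed -i 's/Z=np.array(\[0,0,-1.\]);D=np.stack(\[X,np.cross(Z,X),Z\],1)/Y=np.array([0,0,-1.]);D=np.stack([X,Y,np.cross(X,Y)],1)/' go.py; python3 go.py 0.5415 -0.009 0.2 0
```

```text
t 0.1 pos [ 0.2227 -0.5296  0.2305] F [ 0.3 -0.2 -0.3] op 0.999 q [-1.38  0.18  1.61 -0.    1.35 -0.21]
tool axes
 [[ 0.387 -0.     0.922]
 [-0.922  0.002  0.387]
 [-0.002 -1.     0.   ]]
rotvec(tool) [ 0.      0.3979 -0.0016] shift now-axes cm [-35.64   3.12  49.56] shift goal-axes cm [-52.06   3.05  31.88]
```

```bash
python3 -m jog '[[[-2,0,3],[0,0.1,0],8.5],[[-2,0,3],[0,0.1,0],8.5],[[-2,0,3],[0,0.1,0],8.5],[[-3,0,2],[0,0.1,0],8.5],[[-3,0,2],[0,0,0],6],[[-3,0,2],[0,0,0],6],[[-3,0,2],[0,0,0],6],[[-3,0,2],[0,0,0],6]]'; python3 go.py 0.5415 -0.009 0.18 0
```

```text
time_s: 0.77
eef_pos: [0.3916, -0.2914, 0.2266]
eef_rot: [0.491, -0.491, 0.511, -0.506]
wrist_force: [1.2, -0.4, 0.5]
opening: 0.7
t 0.7667 pos [ 0.3916 -0.2914  0.2266] F [ 1.2 -0.4  0.5] op 0.7 q [-0.88 -0.01  1.82  0.    1.34  0.72]
tool axes
 [[-0.035 -0.004  0.999]
 [-0.999  0.005 -0.035]
 [-0.005 -1.    -0.004]]
rotvec(tool) [ 0.0041 -0.0353 -0.0051] shift now-axes cm [-28.73   4.74  14.01] shift goal-axes cm [-28.24   4.66  14.99]
```

```bash
python3 -m jog '[[[-3,0,1.5],[0,-0.035,0],6],[[-3,0,1.5],[0,0,0],6],[[-3,0,1.5],[0,0,0],6],[[-3,0,1.5],[0,0,0],6],[[-3,0.5,1.5],[0,0,0],6],[[-3,0.5,1.5],[0,0,0],6],[[-3,0.5,1.5],[0,0,0],6],[[-3,0.5,1.5],[0,0,0],6],[[-2,0.5,1.5],[0,0,0],6],[[-1,0,1],[0,0,0],6],[[0,0,0],[0,0,0],6]]'; python3 go.py 0.5415 -0.009 0.16 0
```

```text
time_s: 1.68
eef_pos: [0.5419, 0.0012, 0.1987]
eef_rot: [0.503, -0.502, 0.502, -0.494]
wrist_force: [0.1, -1.4, -0.5]
opening: 0.7
t 1.6833 pos [0.5419 0.0012 0.1987] F [ 0.1 -1.4 -0.5] op 0.7 q [-0.22  0.14  1.72  0.01  1.29  1.34]
tool axes
 [[ 0.009 -0.007  1.   ]
 [-1.     0.008  0.009]
 [-0.008 -1.    -0.006]]
rotvec(tool) [ 0.0065  0.0086 -0.0084] shift now-axes cm [ 1.06  3.86 -0.03] shift goal-axes cm [ 1.02  3.87 -0.04]
```

```bash
python3 -m jog '[[[1,0,0],[0.0065,0.0086,-0.0084],4.5],[[0,1.5,0],[0,0,0],4.5],[[0,1.5,0],[0,0,0],4.5],[[0,1,0],[0,0,0],4.5],[[0,0,0],[0,0,0],4.5]]'; python3 go.py 0.5415 -0.009 0.098 0
python3 - <<'E'
from h import *
a=[imaging.camera(n)["frame"] for n in("side","top")]
i=np.hstack([cv2.resize(a[0][190:300,265:375],(480,480)),cv2.resize(a[1][185:265,295:375],(320,320)).repeat(1,0)if 0 else cv2.copyMakeBorder(cv2.resize(a[1][190:270,295:375],(320,320)),0,160,0,0,0)])
cv2.imwrite("pics/a.png",i[...,::-1])
E
```

```text
time_s: 2.1
eef_pos: [0.5404, -0.0132, 0.1568]
eef_rot: [-0.499, 0.501, -0.499, 0.501]
wrist_force: [-0.1, 0.1, -0.1]
opening: 0.524
t 2.1 pos [ 0.5404 -0.0132  0.1568] F [-0.1  0.1 -0.1] op 0.524 q [-0.24  0.18  1.76 -0.    1.19  1.33]
tool axes
 [[-0.001  0.     1.   ]
 [-1.    -0.004 -0.001]
 [ 0.004 -1.     0.   ]]
rotvec(tool) [-0.0001 -0.0011  0.0039] shift now-axes cm [-0.45  5.88  0.1 ] shift goal-axes cm [-0.42  5.88  0.11]
```

View pics/a.png

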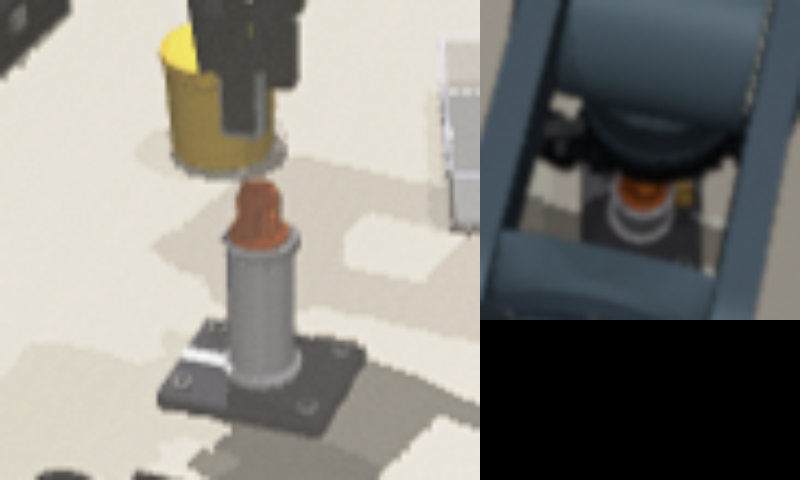

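The side view shows the fingers just above the plug, centred on it. I'll correct y by −4 mm (tool axes), descend and close.

```bash
python3 -m jog '[[[-0.42,0.5,0.1],[0,0,0.004],4.5],[[0,1.5,0],[0,0,0],4.5],[[0,1.5,0],[0,0,0],4.5],[[0,1.2,0],[0,0,0],4.5],[[0,0.8,0],[0,0,0],4.5],[[0,0.1,0],[0,0,0],4.5]]'; python3 go.py 0.5415 -0.009 0.098 0
```

```text
time_s: 2.7
eef_pos: [0.5474, -0.0109, 0.1061]
eef_rot: [-0.502, 0.496, -0.497, 0.505]
wrist_force: [-1.2, 0.4, -0.6]
opening: 0.53
t 2.7 pos [ 0.5474 -0.0109  0.1061] F [-1.2  0.4 -0.6] op 0.53 q [-0.24  0.26  1.79  0.    1.08  1.34]
tool axes
 [[-0.004  0.014  1.   ]
 [-1.    -0.002 -0.004]
 [ 0.002 -1.     0.014]]
rotvec(tool) [-0.014  -0.0037  0.0021] shift now-axes cm [-0.19  0.8  -0.6 ] shift goal-axes cm [-0.19  0.81 -0.59]
```

```bash
python3 -m jog '[[[-0.19,0,-0.6],[-0.014,-0.004,0.002],4.5],[[0,0.8,0],[0,0,0],4.5],[[0,0,0],[0,0,0],4.5]]'; python3 go.py 0.5415 -0.009 0.098 0
```

```text
time_s: 2.95
eef_pos: [0.5416, -0.0089, 0.0988]
eef_rot: [0.5, -0.5, 0.5, -0.5]
wrist_force: [-0.3, -0.1, -0.3]
opening: 0.532
t 2.95 pos [ 0.5416 -0.0089  0.0988] F [-0.3 -0.1 -0.3] op 0.532 q [-0.24  0.27  1.8  -0.    1.08  1.33]
tool axes
 [[ 0.001  0.     1.   ]
 [-1.    -0.     0.001]
 [ 0.    -1.     0.   ]]
rotvec(tool) [-0.0004  0.0006  0.0002] shift now-axes cm [ 0.01  0.08 -0.01] shift goal-axes cm [ 0.01  0.08 -0.01]
```

```bash
python3 -m jog '[[[0,0,0],[0,0,0],1.5],[[0,0,0],[0,0,0],1.5],[[0,0,0],[0,0,0],1.5],[[0,0,0],[0,0,0],1.5],[[0,0,0],[0,0,0],1.5],[[0,0,0],[0,0,0],1.5],[[0,-1,0],[0,0,0],1.5],[[0,-1,0],[0,0,0],1.5],[[0,-1,0],[0,0,0],1.5],[[0,-1,0],[0,0,0],1.5],[[0,0,0],[0,0,0],1.5]]'; python3 go.py 0.43 -0.285 0.13 0
```

```text
time_s: 3.87
eef_pos: [0.5432, -0.0091, 0.1454]
eef_rot: [-0.501, 0.499, -0.498, 0.501]
wrist_force: [0.9, -0.5, 0.5]
opening: 0.207
t 3.8667 pos [ 0.5432 -0.0091  0.1454] F [ 0.9 -0.5  0.5] op 0.207 q [-0.24  0.2   1.77 -0.    1.17  1.33]
tool axes
 [[ 0.001  0.004  1.   ]
 [-1.    -0.001  0.001]
 [ 0.001 -1.     0.004]]
rotvec(tool) [-0.0043  0.0008  0.0011] shift now-axes cm [ 27.58   1.53 -11.35] shift goal-axes cm [ 27.59   1.54 -11.32]
```

```bash
python3 -m jog '[[[3,0,-1.2],[0,0,0],1.5],[[3,0,-1.2],[0,0,0],1.5],[[3,0,-1.2],[0,0,0],1.5],[[3,0,-1.2],[0,0,0],1.5],[[3,0,-1.2],[0,0,0],1.5],[[3,0,-1.2],[0,0,0],1.5],[[3,0,-1.2],[0,0,0],1.5],[[3,0.4,-1.2],[0,0,0],1.5],[[2.5,0.8,-1],[0,0,0],1.5],[[1,1,-0.7],[0,0,0],1.5],[[0,0,0],[0,0,0],1.5]]'; python3 go.py 0.43 -0.285 0.026 0
```

```text
time_s: 4.78
eef_pos: [0.4307, -0.2979, 0.1314]
eef_rot: [-0.504, 0.5, -0.491, 0.506]
wrist_force: [-0.7, 1.3, -0.9]
opening: 0.207
t 4.7833 pos [ 0.4307 -0.2979  0.1314] F [-0.7  1.3 -0.9] op 0.207 q [-0.84  0.17  1.84  0.01  1.11  0.72]
tool axes
 [[ 0.007  0.02   1.   ]
 [-1.    -0.011  0.007]
 [ 0.011 -1.     0.019]]
rotvec(tool) [-0.0195  0.0073  0.0106] shift now-axes cm [-1.4  10.52 -0.27] shift goal-axes cm [-1.29 10.54 -0.07]
```

```bash
python3 -m jog '[[[-1.3,1.5,0],[-0.0195,0.007,0.01],1.5],[[0,2,0],[0,0,0],1.5],[[0,2,0],[0,0,0],1.5],[[0,2,0],[0,0,0],1.5],[[0,1.5,0],[0,0,0],1.5],[[0,0.5,0],[0,0,0],1.5],[[0,0,0],[0,0,0],1.5]]'; python3 go.py 0.43 -0.285 0.025 0
```

```text
time_s: 5.37
eef_pos: [0.4346, -0.2856, 0.0379]
eef_rot: [-0.499, 0.499, -0.498, 0.503]
wrist_force: [0.1, 1.2, -0.2]
opening: 0.209
t 5.3667 pos [ 0.4346 -0.2856  0.0379] F [ 0.1  1.2 -0.2] op 0.209 q [-0.81  0.32  1.88  0.    0.93  0.76]
tool axes
 [[-0.003  0.006  1.   ]
 [-1.    -0.005 -0.003]
 [ 0.005 -1.     0.006]]
rotvec(tool) [-0.0055 -0.0026  0.0051] shift now-axes cm [-0.06  1.29 -0.47] shift goal-axes cm [-0.06  1.29 -0.46]
```

```bash
python3 -m jog '[[[0,0.8,0],[0,0,0],1.5],[[0,0.4,0],[0,0,0],1.5],[[0,0,0],[0,0,0],1.5],[[0,0,0],[0,0,0],4.5],[[0,0,0],[0,0,0],4.5],[[0,0,0],[0,0,0],4.5],[[0,0,0],[0,0,0],4.5],[[0,-2,0],[0,0,0],4.5],[[0,-3,0],[0,0,0],4.5],[[0,-4,0],[0,0,0],4.5],[[0,-4,0],[0,0,0],4.5],[[0,-3,0],[0,0,0],4.5]]'; python3 go.py 0.496 0.2655 0.23 -3
```

```text
time_s: 6.37
eef_pos: [0.4316, -0.2816, 0.1881]
eef_rot: [0.5, -0.499, 0.501, -0.5]
wrist_force: [0.8, 0.1, -0.5]
opening: 0.526
t 6.3667 pos [ 0.4316 -0.2816  0.1881] F [ 0.8  0.1 -0.5] op 0.526 q [-0.81  0.09  1.8   0.    1.25  0.76]
tool axes
 [[-0.002 -0.001  1.   ]
 [-1.     0.002 -0.002]
 [-0.002 -1.    -0.001]]
rotvec(tool) [ 0.0012  0.0499 -0.0023] shift now-axes cm [-54.73  -4.08   6.3 ] shift goal-axes cm [-54.97  -4.19   3.57]
```

```bash
python3 - <<'E'
from h import *
for n in("top","side"):
    c=imaging.camera(n);np.savez(f"pics/{n}1.npz",**c);cv2.imwrite(f"pics/{n}1.png",c["frame"][...,::-1])
E
python3 -m jog '[[[-3,-0.6,0.3],[0,0.05,0],6],[[-3.5,-0.6,0.3],[0,0,0],6],[[-3.5,-0.6,0.2],[0,0,0],6],[[-3.5,-0.4,0.2],[0,0,0],6],[[-3.5,-0.4,0.2],[0,0,0],6],[[-3.5,0,0.2],[0,0,0],6],[[-3.5,0,0.2],[0,0,0],6],[[-3.5,0,0.2],[0,0,0],6],[[-3.5,0,0.2],[0,0,0],6],[[-3.5,0,0.2],[0,0,0],6],[[-3.5,0,0.2],[0,0,0],6],[[-3.5,0,0.2],[0,0,0],6]]'; python3 go.py 0.496 0.2655 0.2 -3
```

```text
time_s: 7.47
eef_pos: [0.4824, 0.139, 0.213]
eef_rot: [-0.482, 0.482, -0.512, 0.522]
wrist_force: [1.1, -0.0, -0.2]
opening: 0.701
t 7.4667 pos [0.4824 0.139  0.213 ] F [ 1.1 -0.  -0.2] op 0.701 q [ 0.05  0.03  1.81 -0.01  1.29  1.69]
tool axes
 [[-0.07   0.009  0.998]
 [-0.998 -0.01  -0.07 ]
 [ 0.01  -1.     0.01 ]]
rotvec(tool) [-0.01   -0.0175  0.0099] shift now-axes cm [-12.73   1.18   0.46] shift goal-axes cm [-12.71   1.3    0.7 ]
```

View pics/side1.png

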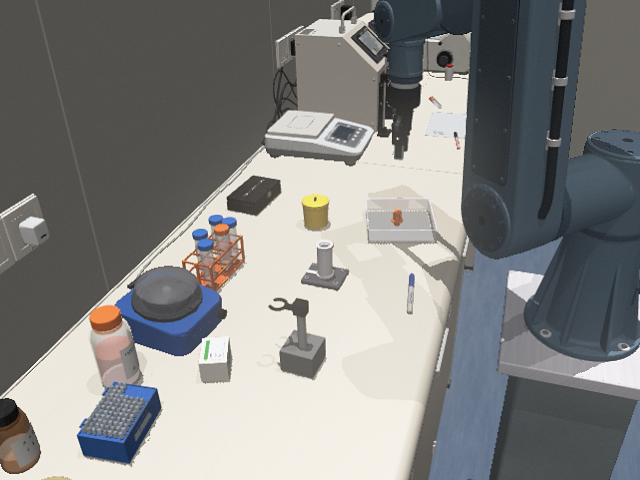

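The plug lies in the tray at (397,217), and the holder's mouth is open at (324,244). I'll refine the mouth position from those frames while moving on to the post.

```bash
python3 - <<'E'
from h import *
for n,b in(("top",(310,215,365,270)),("side",(295,225,355,295))):
    c=dict(np.load(f"pics/{n}1.npz"));P=cloud(c)[b[1]:b[3],b[0]:b[2]].reshape(-1,3)
    L=P[(P[:,2]>.084)&(P[:,2]<.096)&(abs(P[:,1]+.009)<.024)&(abs(P[:,0]-.5415)<.024)]
    print(n,len(L),cv2.minEnclosingCircle((L[:,:2]*1000).astype(np.float32)),L.mean(0))
    # plate: mask by colour dark
    f=c["frame"][b[1]:b[3],b[0]:b[2]];Pz=cloud(c)[b[1]:b[3],b[0]:b[2]]
    for (nm,m,bx) in (("plate",(f.max(-1)<(85)),0),):
        m=cv2.morphologyEx(m.astype(np.uint8),cv2.MORPH_CLOSE,np.ones((5,5)))
        k=max(cv2.findContours(m,cv2.RETR_EXTERNAL,cv2.CHAIN_APPROX_NONE)[0],key=cv2.contourArea)[:,0]
        W=np.array([onz(c,u+b[0],v+b[1],.01)[:2]*1000 for u,v in k],np.float32)
        print(nm,cv2.minAreaRect(W))
E
python3 -m jog '[[[-3,0,0],[-0.01,-0.0175,0.01],6],[[-3,0,0.1],[0,0,0],6],[[-3,0.2,0.1],[0,0,0],6],[[-2,0.4,0.2],[0,0,0],6],[[-1,0.5,0.2],[0,0,0],6],[[0,0,0],[0,0,0],6]]'; python3 go.py 0.496 0.2655 0.16 -3
```

```text
top 146 ((541.86083984375, -9.279518127441406), 19.34635353088379) [ 0.54253983 -0.00878365  0.08973503]
plate ((541.27294921875, -8.234512329101562), (72.46937561035156, 87.13004302978516), 88.1750717163086)
side 142 ((540.0506591796875, -10.668720245361328), 21.494272232055664) [ 0.54095112 -0.00930836  0.08962828]
time_s: 7.97
eef_pos: [0.4921, 0.2709, 0.1968]
eef_rot: [0.488, -0.49, 0.512, -0.51]
wrist_force: [-0.9, -0.7, 0.1]
opening: 0.705
t 7.9667 pos [0.4921 0.2709 0.1968] F [-0.9 -0.7  0.1] op 0.705 q [0.29 0.19 1.67 0.   1.29 1.9 ]
tool axes
 [[-0.044 -0.004  0.999]
 [-0.999  0.001 -0.044]
 [-0.001 -1.    -0.004]]
rotvec(tool) [ 0.0041  0.0084 -0.0012] shift now-axes cm [0.53 3.68 0.43] shift goal-axes cm [0.52 3.68 0.42]Traceback (most recent call last):
  File "<stdin>", line 10, in <module>
ValueError: max() iterable argument is empty
```

```bash
python3 -m jog '[[[0.5,0.8,0.4],[0.004,0.008,0],5],[[0,1.4,0],[0,0,0],4.5],[[0,0.8,0],[0,0,0],4.5],[[0,0,0],[0,0,0],4.5]]'; python3 go.py 0.496 0.2655 0.113 -3
python3 - <<'E'
from h import *
c=imaging.camera("side");f=c["frame"]
cv2.imwrite("pics/b.png",cv2.resize(f[260:390,230:360],(600,600))[...,::-1])
E
```

```text
time_s: 8.3
eef_pos: [0.496, 0.2611, 0.1633]
eef_rot: [-0.486, 0.487, -0.513, 0.514]
wrist_force: [-0.6, 0.1, 1.0]
opening: 0.531
t 8.3 pos [0.496  0.2611 0.1633] F [-0.6  0.1  1. ] op 0.531 q [ 0.27  0.22  1.7  -0.    1.22  1.9 ]
tool axes
 [[-0.054 -0.001  0.999]
 [-0.999 -0.002 -0.054]
 [ 0.002 -1.    -0.001]]
rotvec(tool) [ 0.0011 -0.0021  0.0016] shift now-axes cm [-0.44  5.03 -0.02] shift goal-axes cm [-0.44  5.03 -0.03]
```

View pics/b.png

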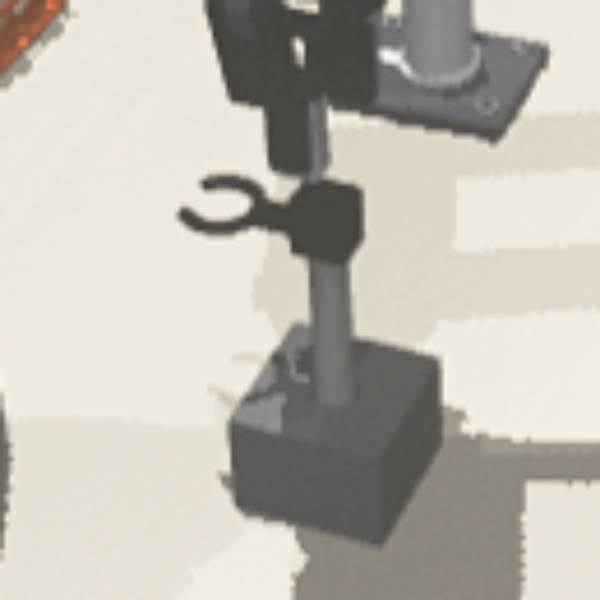

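The fingers stand just above the grip block and straddle it. I'll correct y and descend.

```bash
python3 -m jog '[[[-0.44,0.3,0],[0,0,0],4.5],[[0,1.2,0],[0,0,0],4.5],[[0,1.2,0],[0,0,0],4.5],[[0,1.2,0],[0,0,0],4.5],[[0,0.8,0],[0,0,0],4.5],[[0,0,0],[0,0,0],4.5]]'; python3 go.py 0.496 0.2655 0.113 -3
```

```text
time_s: 8.85
eef_pos: [0.4984, 0.2636, 0.1143]
eef_rot: [-0.486, 0.485, -0.513, 0.515]
wrist_force: [-0.7, -0.7, -0.2]
opening: 0.532
t 8.85 pos [0.4984 0.2636 0.1143] F [-0.7 -0.7 -0.2] op 0.532 q [ 0.28  0.29  1.73 -0.    1.12  1.91]
tool axes
 [[-0.058  0.003  0.998]
 [-0.998 -0.001 -0.058]
 [ 0.001 -1.     0.003]]
rotvec(tool) [-0.0029 -0.006   0.0007] shift now-axes cm [-0.18  0.13 -0.25] shift goal-axes cm [-0.18  0.13 -0.25]
```

```bash
python3 -m jog '[[[-0.18,0.1,-0.25],[-0.003,-0.006,0],4.5],[[0,0,0],[0,0,0],4.5],[[0,0,0],[0,0,0],3],[[0,0,0],[0,0,0],1],[[0,0,0],[0,0,0],1],[[0,0,0],[0,0,0],1],[[0,0,0],[0,0,0],1],[[0,0,0],[0,0,0],1],[[0,0,0],[0,0,0],1]]'; python3 go.py 0.496 0.2655 0.113 -3
```

```text
time_s: 9.6
eef_pos: [0.4961, 0.2662, 0.1141]
eef_rot: [-0.487, 0.487, -0.512, 0.513]
wrist_force: [-0.8, 0.4, -0.9]
opening: 0.221
t 9.6 pos [0.4961 0.2662 0.1141] F [-0.8  0.4 -0.9] op 0.221 q [ 0.28  0.29  1.73 -0.    1.12  1.9 ]
tool axes
 [[-0.051  0.001  0.999]
 [-0.999 -0.    -0.051]
 [ 0.    -1.     0.001]]
rotvec(tool) [-0.0007  0.0013  0.0003] shift now-axes cm [ 0.07  0.11 -0.01] shift goal-axes cm [ 0.07  0.11 -0.01]
```

```bash
python3 -m jog '[[[0,-0.5,0],[0,0,0],1],[[0,-0.7,0],[0,0,0],1],[[0,-0.9,0],[0,0,0],1],[[0,-0.9,0],[0,0,0],1],[[0,-0.9,0],[0,0,0],1],[[0,-1,0],[0,0,0],1],[[0,-1,0],[0,0,0],1],[[0,-1.5,0],[0,0,0],1],[[0,-1.5,0],[0,0,0],1],[[0,-1.5,0],[0,0,0],1],[[0,-1.5,0],[0,0,0],1],[[0,0,0],[0,0,0],1]]'; python3 go.py 0.5415 -0.009 0.23 -2
```

```text
time_s: 10.6
eef_pos: [0.4965, 0.2663, 0.2479]
eef_rot: [-0.489, 0.486, -0.512, 0.514]
wrist_force: [-0.0, -0.4, -0.9]
opening: 0.229
t 10.6 pos [0.4965 0.2663 0.2479] F [-0.  -0.4 -0.9] op 0.229 q [ 0.28  0.14  1.62 -0.    1.38  1.9 ]
tool axes
 [[-0.051  0.005  0.999]
 [-0.999  0.001 -0.051]
 [-0.001 -1.     0.005]]
rotvec(tool) [-0.0052 -0.0161 -0.0011] shift now-axes cm [27.27  1.79  5.88] shift goal-axes cm [27.36  1.79  5.45]
```

```bash
python3 -m jog '[[[1.5,0,0.4],[-0.005,-0.016,0],1],[[2.5,0,0.5],[0,0,0],1],[[2.5,0,0.5],[0,0,0],1],[[2.5,0,0.5],[0,0,0],1],[[2.5,0,0.5],[0,0,0],1],[[2.5,0,0.5],[0,0,0],1],[[2.5,0,0.5],[0,0,0],1],[[2.5,0,0.5],[0,0,0],1],[[2.5,0,0.5],[0,0,0],1],[[2,0,0.5],[0,0,0],1],[[1,0,0.2],[0,0,0],1],[[0,0,0],[0,0,0],1]]'; python3 go.py 0.5415 -0.009 0.23 -2
```

```text
time_s: 11.6
eef_pos: [0.5388, 0.0107, 0.2477]
eef_rot: [0.494, -0.491, 0.508, -0.507]
wrist_force: [0.6, 0.2, -0.8]
opening: 0.225
t 11.6 pos [0.5388 0.0107 0.2477] F [ 0.6  0.2 -0.8] op 0.225 q [-0.2   0.08  1.68  0.    1.37  1.4 ]
tool axes
 [[-0.03   0.002  1.   ]
 [-1.     0.003 -0.03 ]
 [-0.003 -1.     0.002]]
rotvec(tool) [-0.0019  0.0054 -0.0031] shift now-axes cm [1.96 1.77 0.33] shift goal-axes cm [1.96 1.77 0.34]
```

```bash
python3 -m jog '[[[1.96,0.5,0.33],[-0.002,0.005,-0.003],1],[[0,0.8,0],[0,0,0],1],[[0,0,0],[0,0,0],1]]'; python3 go.py 0.5415 -0.009 0.22 -2
python3 - <<'E'
from h import *
I=[]
for n,(x,y) in(("side",(265,170)),("top",(280,185))):
    c=imaging.camera(n);np.savez(f"pics/{n}2.npz",**c);I.append(cv2.resize(c["frame"][y:y+130,x:x+100],(400,520)))
cv2.imwrite("pics/c.png",np.hstack(I)[...,::-1])
E
```

```text
time_s: 11.85
eef_pos: [0.5411, -0.0076, 0.234]
eef_rot: [0.491, -0.491, 0.509, -0.508]
wrist_force: [0.1, -0.1, -1.4]
opening: 0.22
t 11.85 pos [ 0.5411 -0.0076  0.234 ] F [ 0.1 -0.1 -1.4] op 0.22 q [-0.23  0.1   1.69  0.    1.35  1.37]
tool axes
 [[-0.035 -0.     0.999]
 [-0.999  0.002 -0.035]
 [-0.002 -1.    -0.001]]
rotvec(tool) [ 0.0005 -0.0004 -0.0018] shift now-axes cm [0.14 1.4  0.05] shift goal-axes cm [0.13 1.4  0.04]
```

View pics/c.png

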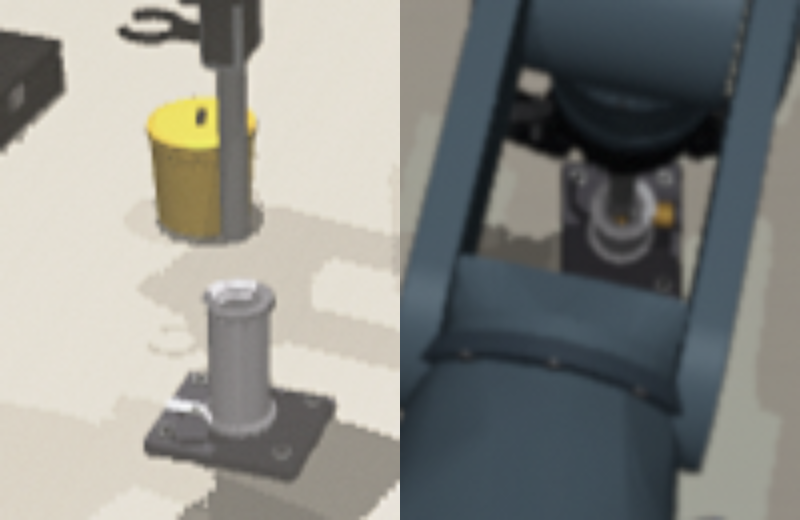

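The post hangs upright over the mouth: foot at about (324,229) and mouth at about (324.7,243) in the side view. I'll check its lateral and depth offset, and its tilt.

```bash
cat > tilt.py <<'E'
from h import *
import sys
c=dict(np.load("pics/side2.npz"));X=cloud(c)
o,d=ray(c,324,240);d=d[:2]/np.linalg.norm(d[:2]);l=np.array([-d[1],d[0]])
print("view dir",d,"lat",l)
def cyl(nm,z0,z1,r,cx=.5415,cy=-.009):
    m=(X[...,2]>z0)&(X[...,2]<z1)&(np.hypot(X[...,0]-cx,X[...,1]-cy)<.026)
    P=X[m];L=P[:,:2]@l;D=P[:,:2]@d
    lat=(np.percentile(L,2)+np.percentile(L,98))/2
    k=abs(L-lat)<r*.5;dep=np.median(D[k]-np.sqrt(r*r-(L[k]-lat)**2)*-1)
    print(nm,len(P),"lat width",np.ptp(L).round(4),"axis xy",(lat*l+dep*d).round(4),"z",P[:,2].mean().round(3))
cyl("post low",.132,.155,.008);cyl("post mid",.155,.18,.008);cyl("post hi",.18,.21,.008)
cyl("column",.02,.05,.017);cyl("column",.05,.08,.017)
E
python3 tilt.py
```

```text
view dir [ 0.31637657 -0.94863368] lat [0.94863368 0.31637657]
post low 73 lat width 0.0152 axis xy [ 0.5406 -0.0083] z 0.144
post mid 72 lat width 0.0131 axis xy [ 0.5414 -0.0086] z 0.168
post hi 95 lat width 0.0145 axis xy [ 0.5417 -0.0092] z 0.196
column 182 lat width 0.0336 axis xy [ 0.5411 -0.0102] z 0.035
column 183 lat width 0.0333 axis xy [ 0.5414 -0.0105] z 0.065
```

```bash
python3 -m jog '[[[0.2,0.5,0.05],[0,0,-0.002],1],[[0,0.8,0],[0,0,0],1],[[0,0.5,0],[0,0,0],1],[[0,0,0],[0,0,0],1],[[0,0,0],[0,0,0],1]]'; python3 go.py 0.5415 -0.0097 0.197 -2
```

```text
time_s: 12.37
eef_pos: [0.5423, -0.0061, 0.2164]
eef_rot: [-0.493, 0.492, -0.507, 0.508]
wrist_force: [-0.7, -0.4, -0.5]
opening: 0.226
t 12.3667 pos [ 0.5423 -0.0061  0.2164] F [-0.7 -0.4 -0.5] op 0.226 q [-0.23  0.12  1.71 -0.    1.31  1.37]
tool axes
 [[-0.03   0.003  1.   ]
 [-1.    -0.001 -0.03 ]
 [ 0.001 -1.     0.003]]
rotvec(tool) [-0.0025  0.0052  0.0006] shift now-axes cm [ 0.36  1.94 -0.07] shift goal-axes cm [ 0.36  1.94 -0.06]
```

```bash
python3 -m jog '[[[0.36,0,-0.07],[-0.0025,0.005,0],1],[[0,0,0],[0,0,0],1],[[0,0,0],[0,0,0],1]]'; python3 go.py 0.5415 -0.0097 0.2 -2;python3 -m jog '[[[0,0.4,0],[0,0,0],1],[[0,0.4,0],[0,0,0],1],[[0,0.4,0],[0,0,0],1],[[0,0,0],[0,0,0],1]]'; python3 go.py 0.5415 -0.0097 0.2 -2
```

```text
time_s: 12.62
eef_pos: [0.5412, -0.0097, 0.2163]
eef_rot: [0.491, -0.492, 0.509, -0.509]
wrist_force: [-0.6, 0.3, -1.1]
opening: 0.224
t 12.6167 pos [ 0.5412 -0.0097  0.2163] F [-0.6  0.3 -1.1] op 0.224 q [-0.24  0.12  1.71 -0.    1.31  1.37]
tool axes
 [[-0.035 -0.001  0.999]
 [-0.999 -0.    -0.035]
 [ 0.    -1.    -0.001]]
rotvec(tool) [0.0007 0.0003 0.0004] shift now-axes cm [0.   1.63 0.03] shift goal-axes cm [0.   1.63 0.03]
time_s: 12.95
eef_pos: [0.5417, -0.0101, 0.2039]
eef_rot: [-0.491, 0.491, -0.508, 0.509]
wrist_force: [0.3, -0.2, -1.3]
opening: 0.222
t 12.95 pos [ 0.5417 -0.0101  0.2039] F [ 0.3 -0.2 -1.3] op 0.222 q [-0.24  0.13  1.72 -0.    1.29  1.37]
tool axes
 [[-0.035  0.001  0.999]
 [-0.999 -0.001 -0.035]
 [ 0.001 -1.     0.001]]
rotvec(tool) [-0.0009 -0.0004  0.0008] shift now-axes cm [-0.04  0.39 -0.02] shift goal-axes cm [-0.04  0.39 -0.02]
```

```bash
python3 -m jog '[[[0,0.3,0],[0,0,0],1],[[0,0.3,0],[0,0,0],1],[[0,0.2,0],[0,0,0],1],[[0,0,0],[0,0,0],1]]'; python3 -m jog '[[[0,0.2,0],[0,0,0],1],[[0,0.2,0],[0,0,0],1],[[0,0,0],[0,0,0],1]]'; python3 go.py 0.5415 -0.0097 0.19 -2
```

```text
time_s: 13.28
eef_pos: [0.5415, -0.0101, 0.1944]
eef_rot: [-0.491, 0.491, -0.509, 0.509]
wrist_force: [-0.0, -0.5, -1.3]
opening: 0.221
time_s: 13.53
eef_pos: [0.5415, -0.0101, 0.19]
eef_rot: [-0.491, 0.491, -0.509, 0.509]
wrist_force: [-0.1, 0.0, -0.1]
opening: 0.225
t 13.5333 pos [ 0.5415 -0.0101  0.19  ] F [-0.1  0.  -0.1] op 0.225 q [-0.24  0.15  1.73 -0.    1.26  1.37]
tool axes
 [[-0.035 -0.     0.999]
 [-0.999 -0.001 -0.035]
 [ 0.001 -1.     0.   ]]
rotvec(tool) [-0.     -0.0004  0.0005] shift now-axes cm [-0.04 -0.    0.  ] shift goal-axes cm [-0.04 -0.    0.  ]
```

```bash
python3 -m jog '[[[0,0.2,0],[0,0,0],1],[[0,0.2,0],[0,0,0],1],[[0,0.2,0],[0,0,0],1],[[0,0,0],[0,0,0],1]]'; python3 -m jog '[[[0,0.2,0],[0,0,0],1],[[0,0.2,0],[0,0,0],1],[[0,0,0],[0,0,0],1]]';python3 -m jog '[[[0,0.2,0],[0,0,0],1],[[0,0.2,0],[0,0,0],1],[[0,0,0],[0,0,0],1]]'; python3 go.py 0.5415 -0.0097 0.176 -2
```

```text
time_s: 13.87
eef_pos: [0.5415, -0.01, 0.1836]
eef_rot: [-0.491, 0.491, -0.509, 0.509]
wrist_force: [0.3, 0.1, -1.0]
opening: 0.223
time_s: 14.12
eef_pos: [0.5415, -0.01, 0.1791]
eef_rot: [-0.491, 0.491, -0.509, 0.509]
wrist_force: [0.2, -0.5, -1.3]
opening: 0.225
time_s: 14.37
eef_pos: [0.5419, -0.0094, 0.1752]
eef_rot: [-0.492, 0.491, -0.509, 0.509]
wrist_force: [0.4, 0.8, -1.2]
opening: 0.225
t 14.3667 pos [ 0.5419 -0.0094  0.1752] F [ 0.4  0.8 -1.2] op 0.225 q [-0.24  0.16  1.74  0.    1.23  1.37]
tool axes
 [[-0.035  0.001  0.999]
 [-0.999  0.001 -0.035]
 [-0.001 -1.     0.001]]
rotvec(tool) [-0.0013 -0.0005 -0.0009] shift now-axes cm [ 0.04 -0.08 -0.04] shift goal-axes cm [ 0.04 -0.08 -0.04]
```

```bash
for i in 1 2; do :; done; python3 -m jog '[[[0,0.2,0],[0,0,0],1],[[0,0.2,0],[0,0,0],1],[[0,0,0],[0,0,0],1]]'; python3 -m jog '[[[0,0.2,0],[0,0,0],1],[[0,0.2,0],[0,0,0],1]]';python3 -m jog '[[[0,0.2,0],[0,0,0],1],[[0,0.2,0],[0,0,0],1]]'; python3 go.py 0.5415 -0.0097 0.16 -2
```

```text
time_s: 14.62
eef_pos: [0.542, -0.0087, 0.1718]
eef_rot: [0.492, -0.49, 0.509, -0.509]
wrist_force: [-1.5, 1.8, 0.6]
opening: 0.22
time_s: 14.78
eef_pos: [0.5422, -0.0085, 0.1695]
eef_rot: [0.492, -0.49, 0.509, -0.509]
wrist_force: [-3.5, 1.5, 7.6]
opening: 0.223
time_s: 14.95
eef_pos: [0.5422, -0.0085, 0.1673]
eef_rot: [-0.492, 0.49, -0.509, 0.509]
wrist_force: [-4.0, 1.9, 7.7]
opening: 0.226
t 14.95 pos [ 0.5422 -0.0085  0.1673] F [-4.   1.9  7.7] op 0.226 q [-0.24  0.17  1.75  0.    1.21  1.37]
tool axes
 [[-0.035  0.002  0.999]
 [-0.999  0.002 -0.035]
 [-0.002 -1.     0.002]]
rotvec(tool) [-0.0018  0.0002 -0.0016] shift now-axes cm [ 0.12  0.73 -0.07] shift goal-axes cm [ 0.12  0.73 -0.07]
```

```bash
python3 -m jog '[[[0,0.2,-0.05],[0,0,0],1],[[0,0.2,0],[0,0,0],1]]'; python3 -m jog '[[[0,0.2,0],[0,0,0],1],[[0,0.2,0],[0,0,0],1],[[0,0.2,0],[0,0,0],1]]';python3 -m jog '[[[0,0.2,0],[0,0,0],1],[[0,0.2,0],[0,0,0],1]]'; python3 go.py 0.5415 -0.0097 0.16 -2
```

```text
time_s: 15.12
eef_pos: [0.5421, -0.0085, 0.1654]
eef_rot: [-0.492, 0.49, -0.508, 0.509]
wrist_force: [-4.0, 2.0, 10.6]
opening: 0.224
time_s: 15.37
eef_pos: [0.5422, -0.0085, 0.1624]
eef_rot: [-0.492, 0.49, -0.508, 0.509]
wrist_force: [-3.1, 1.8, 10.3]
opening: 0.226
time_s: 15.53
eef_pos: [0.5422, -0.0084, 0.1605]
eef_rot: [-0.492, 0.491, -0.508, 0.509]
wrist_force: [-4.3, 1.8, 8.0]
opening: 0.221
t 15.5333 pos [ 0.5422 -0.0084  0.1605] F [-4.3  1.8  8. ] op 0.221 q [-0.24  0.18  1.76  0.    1.2   1.37]
tool axes
 [[-0.034  0.003  0.999]
 [-0.999  0.001 -0.034]
 [-0.001 -1.     0.003]]
rotvec(tool) [-0.003   0.0012 -0.0006] shift now-axes cm [ 0.13  0.05 -0.07] shift goal-axes cm [ 0.13  0.05 -0.06]
```

```bash
python3 -m jog '[[[0.05,0.1,-0.1],[-0.003,0,0],1],[[0,0,0],[0,0,0],1]]'; python3 go.py 0.5415 -0.009 0.156 -2; python3 -m jog '[[[0,0.2,0],[0,0,0],1],[[0,0.2,0],[0,0,0],1]]';python3 -m jog '[[[0,0.2,0],[0,0,0],1],[[0,0.2,0],[0,0,0],1]]'
```

```text
time_s: 15.7
eef_pos: [0.5415, -0.0085, 0.16]
eef_rot: [0.492, -0.491, 0.508, -0.508]
wrist_force: [0.1, 1.8, -1.0]
opening: 0.222
t 15.7 pos [ 0.5415 -0.0085  0.16  ] F [ 0.1  1.8 -1. ] op 0.222 q [-0.24  0.18  1.76  0.    1.2   1.37]
tool axes
 [[-0.034  0.001  0.999]
 [-0.999  0.001 -0.034]
 [-0.001 -1.     0.001]]
rotvec(tool) [-0.0011  0.0012 -0.0013] shift now-axes cm [0.05 0.4  0.  ] shift goal-axes cm [0.05 0.4  0.  ]
time_s: 15.87
eef_pos: [0.5421, -0.0085, 0.1575]
eef_rot: [-0.492, 0.491, -0.508, 0.509]
wrist_force: [-3.9, 1.7, 10.2]
opening: 0.227
time_s: 16.03
eef_pos: [0.5421, -0.0085, 0.1551]
eef_rot: [-0.492, 0.491, -0.508, 0.509]
wrist_force: [-4.3, 2.2, 9.8]
opening: 0.22
```

```bash
python3 -m jog '[[[0,0.2,0],[0,0,0],1],[[0,0.2,0],[0,0,0],1]]'|sed -n '2p;4p'; python3 -m jog '[[[0,0.2,0],[0,0,0],1],[[0,0.2,0],[0,0,0],1]]'|sed -n '2p;4p';python3 -m jog '[[[0,0.2,0],[0,0,0],1],[[0,0.2,0],[0,0,0],1]]'|sed -n '2p;4p'
```

```text
eef_pos: [0.5421, -0.0084, 0.1527]
wrist_force: [-3.7, 2.6, 7.1]
eef_pos: [0.5421, -0.0084, 0.1502]
wrist_force: [-4.1, 2.1, 7.4]
eef_pos: [0.5421, -0.0083, 0.1478]
wrist_force: [-3.4, 2.5, 9.1]
```

```bash
python3 -m jog '[[[0,0.2,0],[0,0,0],1],[[0,0.2,0],[0,0,0],1]]'|sed -n '2p;4p'; python3 -m jog '[[[0,0.2,0],[0,0,0],1],[[0,0.2,0],[0,0,0],1]]'|sed -n '2p;4p';python3 -m jog '[[[0,0.2,0],[0,0,0],1],[[0,0.2,0],[0,0,0],1]]'|sed -n '2p;4p'
```

```text
eef_pos: [0.5421, -0.0083, 0.1453]
wrist_force: [-4.4, 2.6, 9.1]
eef_pos: [0.5421, -0.0083, 0.1429]
wrist_force: [-3.1, 2.7, 10.7]
eef_pos: [0.5421, -0.0082, 0.1404]
wrist_force: [-3.9, 2.4, 10.5]
```

```bash
python3 -m jog '[[[0,0.2,0],[0,0,0],1],[[0,0.2,0],[0,0,0],1]]'|sed -n '2p;4p'; python3 -m jog '[[[0,0.2,0],[0,0,0],1],[[0,0.2,0],[0,0,0],1]]'|sed -n '2p;4p'
```

```text
eef_pos: [0.5421, -0.0082, 0.1379]
wrist_force: [-3.9, 2.4, 7.4]
eef_pos: [0.5424, -0.0083, 0.1367]
wrist_force: [-8.0, 2.3, 19.8]
```

```bash
python3 -m jog '[[[0.03,0,-0.08],[0,0,0],1]]'|sed -n '2p;4p';  python3 -m jog '[[[0,0.15,0],[0,0,0],1]]'|sed -n '2p;4p'; python3 go.py 0.5415 -0.009 0.136 -2
python3 - <<'E'
from h import *
I=[]
for n,(x,y) in(("side",(265,170)),("top",(280,185))):
    c=imaging.camera(n);np.savez(f"pics/{n}3.npz",**c);I.append(cv2.resize(c["frame"][y:y+130,x:x+100],(400,520)))
cv2.imwrite("pics/d.png",np.hstack(I)[...,::-1])
E
```

```text
eef_pos: [0.5416, -0.0083, 0.1371]
wrist_force: [0.5, 3.3, -2.8]
eef_pos: [0.5421, -0.0082, 0.1369]
wrist_force: [-5.2, 2.0, 15.3]
t 17.5333 pos [ 0.5421 -0.0082  0.1369] F [-5.2  2.  15.3] op 0.226 q [-0.23  0.21  1.77 -0.    1.15  1.37]
tool axes
 [[-0.029  0.002  1.   ]
 [-1.    -0.002 -0.029]
 [ 0.002 -1.     0.002]]
rotvec(tool) [-0.002   0.0057  0.002 ] shift now-axes cm [ 0.08  0.09 -0.05] shift goal-axes cm [ 0.08  0.09 -0.05]
```

View pics/d.png

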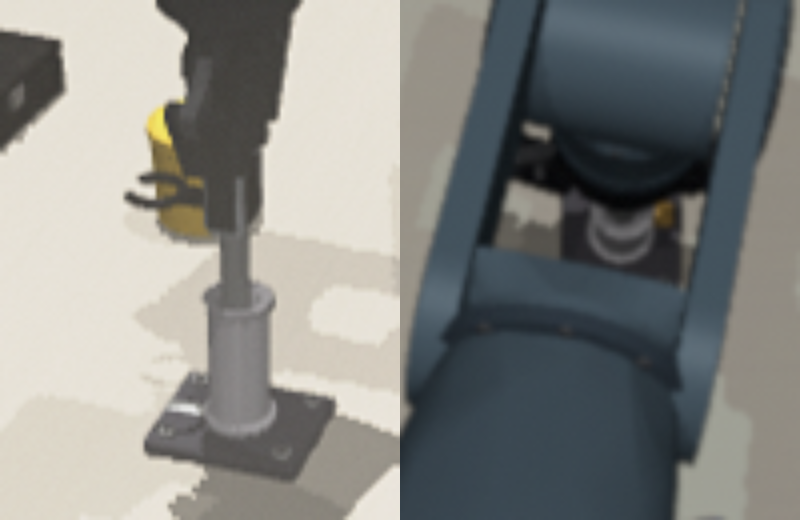

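The side view shows the post standing in the holder, clip along the white line. The stop is felt: force went from about 9 to 20 N and z held at 0.137. I'll press gently once more and release while still pressing.

```bash
python3 -m jog '[[[0,0.17,-0.02],[0,0,0],1]]'|sed -n '2p;4p';  python3 -m jog '[[[0,0.15,0],[0,0,0],4.5],[[0,0,0],[0,0,0],4.5],[[0,0,0],[0,0,0],4.5],[[0,0,0],[0,0,0],4.5],[[0,0,0],[0,0,0],4.5]]'; python3 go.py 0.5415 -0.009 0.136 -2
```

```text
eef_pos: [0.5422, -0.0082, 0.1367]
wrist_force: [-6.4, 3.5, 16.8]
time_s: 18.13
eef_pos: [0.5427, -0.0099, 0.1345]
eef_rot: [-0.492, 0.493, -0.505, 0.509]
wrist_force: [-0.5, 0.2, 0.2]
opening: 0.53
t 18.1333 pos [ 0.5427 -0.0099  0.1345] F [-0.5  0.2  0.2] op 0.53 q [-0.23  0.22  1.78 -0.01  1.15  1.37]
tool axes
 [[-0.029  0.004  1.   ]
 [-1.    -0.006 -0.029]
 [ 0.006 -1.     0.004]]
rotvec(tool) [-0.004   0.0064  0.0058] shift now-axes cm [-0.09 -0.15 -0.13] shift goal-axes cm [-0.09 -0.15 -0.13]
```

Forces are zero and the gripper is open. I'll retreat straight up, then to the right and back.

```bash
python3 -m jog '[[[0,-0.8,0],[-0.004,0,0.006],4.5],[[0,-1.5,0],[0,0,0],4.5],[[0,-2,0],[0,0,0],4.5],[[0,-3,0],[0,0,0],4.5],[[0,-3,0],[0,0,0],4.5],[[0,-3,0],[0,0,0],4.5]]' | sed -n '2p;4p'; python3 -m jog '[[[3,-1,-1],[0,0,0],4.5],[[3,0,-2],[0,0,0],4.5],[[3,0,-2],[0,0,0],4.5],[[3,0,-2],[0,0,0],4.5],[[3,0,-2],[0,0,0],4.5],[[3,0,-2],[0,0,0],4.5],[[3,0,-2],[0,0,0],4.5],[[3,0,-2],[0,0,0],4.5],[[3,0,-2],[0,0,0],4.5],[[3,0,-1],[0,0,0],4.5],[[0,0,0],[0,0,0],4.5],[[0,0,0],[0,0,0],4.5]]'
python3 - <<'E'
from h import *
I=[]
for n,(x,y) in(("side",(245,170)),("top",(290,190))):
    c=imaging.camera(n);np.savez(f"pics/{n}4.npz",**c);cv2.imwrite(f"pics/{n}4.png",c["frame"][...,::-1])
    I.append(cv2.resize(c["frame"][y:y+130,x:x+100],(400,520)))
    X=cloud(c)[y:y+130,x:x+100].reshape(-1,3)
    P=X[(X[:,2]>.13)&(X[:,2]<.18)&(abs(X[:,1]+.01)<.04)&(X[:,0]>.5)&(X[:,0]<.63)]
    if len(P):
        print(n,len(P),"block top z",np.percentile(P[:,2],[50,80,95]).round(4))
        b=P[P[:,0]<.556];r=P[P[:,0]>.565]
        (cx,cy),_=cv2.minEnclosingCircle((r[:,:2]*1000).astype(np.float32));T=b[b[:,2]>.157]
        print("block",T.mean(0).round(4),"clip",cx,cy,_,"yaw",np.degrees(np.arctan2(cy/1000-T[:,1].mean(),cx/1000-T[:,0].mean())))
cv2.imwrite("pics/e.png",np.hstack(I)[...,::-1])
E
```

```text
eef_pos: [0.5375, -0.0095, 0.2649]
wrist_force: [0.7, 0.8, -0.2]
time_s: 19.63
eef_pos: [0.3459, -0.3187, 0.2947]
eef_rot: [-0.494, 0.494, -0.504, 0.508]
wrist_force: [0.2, 0.4, -0.3]
opening: 0.531
side 313 block top z [0.1531 0.1648 0.168 ]
block [ 0.5401 -0.004   0.1644] clip 584.2232666015625 -9.796298027038574 19.00959587097168 yaw -7.4477373413524015
top 215 block top z [0.1566 0.1664 0.1697]
block [ 0.5422 -0.0066  0.1661] clip 584.3017578125 -10.129303932189941 19.153724670410156 yaw -4.84609922149536
```

View pics/e.png

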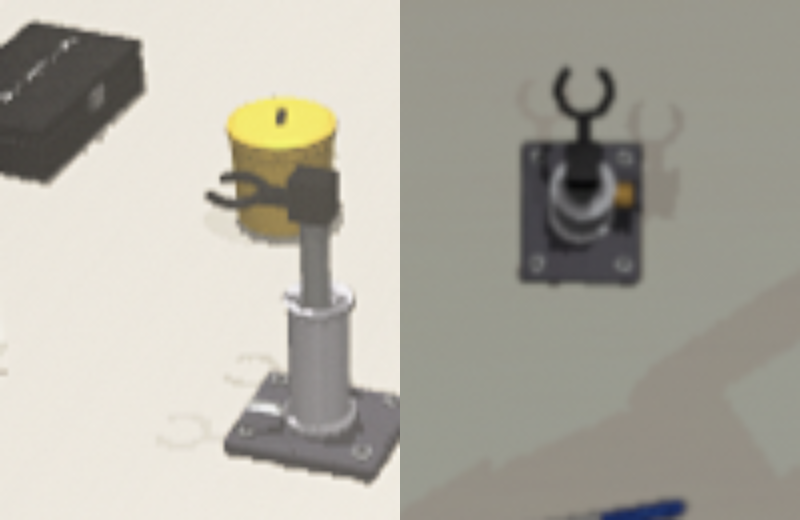

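View pics/side4.png

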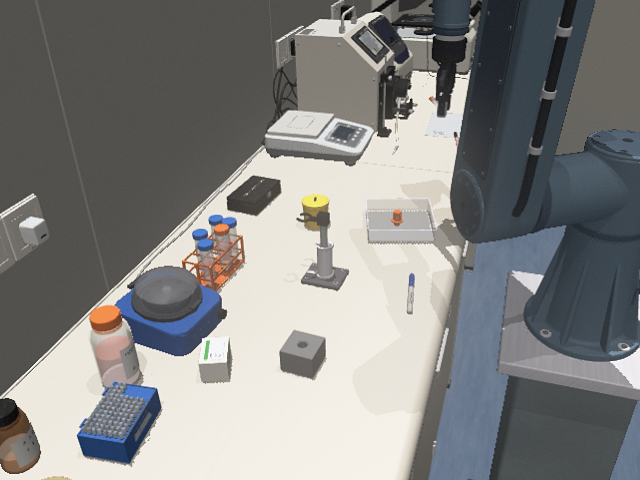

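The top view shows the clip at (584,93) straight out over the white line, with the brass on its right. The plug is in the tray, the bystanders are unmoved, and the arm is clear, so I'll hand in.

```bash
python3 -c "
from bench import ctrl
print(ctrl.hand_in())"
```

```text
the job is handed in; nothing more can be done
None
```

The job is done and handed in at about 20 s of robot time. The plug lies in the clear tray, and the post stands on the depth stop with its clip along the white line. No verdict was reported.

- **Seating:** The post rode past the plunger at 7–11 N. At about 61 mm below the lip the force rose sharply to about 20 N and the post stopped going down, so I read that as the stop. A second push held the same height, and I released it at about 17 N total, which leaves roughly 8 N on the stop after the plunger's drag.
- **Last checks:** The wrist force was near zero after letting go. The final pictures show the post upright, the brass plunger on the clip's right, and the tub and carton apparently unmoved.
- **Disagreement:** Clip yaw from the depth data came out at −5° to −7°, against about −2° for the holder's plate. I put that down to a poor block-centre estimate from partly seen faces. Taking the line from the bore's axis to the clip instead gives about −1°, and the top view also looks aligned.
- **Height:** The block-top height read 164 mm in one camera and 166 mm in the other, against 164.7 mm expected.

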